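# Re-rack the bench supplies in reverse order

## Robot

A 6-joint arm with a two-finger parallel gripper is mounted at the origin on a cart in front of the work surface, level with it; the furniture and walls round the work are solid. World frame = base frame: x ahead of the robot, y to its left, z up, the work surface at z = 0. Lengths are in m, angles in rad, forces in N, time in s.
With the tool pointing down it reaches from about 0.375 to 0.925 m from the base axis. Payload 5.7 kg.
Tool frame: the origin (TCP) lies midway between the tips of the shut fingers; the grasp point (between the pads) lies 19 mm behind it (r.grip_point_offset is the distance from the TCP to the grasp point, in m); x points along the fingers, z is the direction in which the jaws open and shut, and the axes are right-handed (so a half turn about x gives the same grasp; the last joint's range is limited). The gripper opens to 85 mm and grips with 20 to 120 N. Pads are 22 mm wide; open, the fingers measure 114 mm over their backs; the gripper's body (76 mm by 85 mm) begins 54 mm behind the grasp point. The pads swing forward as they close: fully open they stand 13 mm farther back than shut.
Start: joints at [1.134, 0.359, 1.51, -0, 1.272, -0.115], TCP at [0.19, 0.569, 0.231] pointing down, gripper open.
Joint ranges: [-2.97, 2.97], [-1.01, 2.36], [0.21, 2.38], [-0.96, 4.11], [0.2, 2.71], [-2.98, 2.98]. Speed limits (rad/s): [2.39, 2.39, 3.14, 3.14, 3.14, 3.14].

## Interface

Orientations are given as a unit quaternion [w, x, y, z].
In Python, from rig import r, cams, sign_off, models gives the robot as it stands. The module is installed in compiled form; this text tells all that it offers.
- The arm moves only by the shell command python3 -m inch 'ROWS' [OPENING] [FORCE]. ROWS is JSON, a list of rows, each an object with "travel": the shift along the tool's x, y, z in m, a list of three; "delta_rot": the turn, a rotation vector about the tool's x, y, z in rad, a list of three. In form: [{"travel": [tx, ty, tz], "delta_rot": [ax, ay, az]}, ...]. A call has 1 to 12 rows; each row is the pose to reach, as a shift and turn from the pose measured when the call began, along the tool's axes at that moment; what a row does not reach only later rows make up. A row lasts 1/8 s, in which the tool goes at most 62.5 mm and 10.7 degrees, less where a joint would pass 70% of its speed; a pose out of reach is approached as far as the arm can. A call with a gripper value outside its range is refused whole. OPENING is the gripper command: -1 is fully open, 1 is shut, values between are in proportion, set as the call begins (- or left out, the last holds). The fingers move at their own pace and stop on an object; FORCE is the grip in N (left out, the last holds). Time passes only in rows, so rows that repeat a pose let the fingers close. It gives the time, the measured TCP pose, the force and the opening at its end, in the units of the state.
- r.get_state(): the state, without advancing time (a new reading comes with each control period).
- cams.get_image(name): name is "scene" or "top" or "wrist"; returns the picture (480x640x3 uint8, blue, green, red); there is no depth.
- cams.calibration(name): a dict with "fx", "fy", "cx", "cy" (pixels), "dist" ([k1, k2, p1, p2, k3] as OpenCV has them; the pictures are not rectified), "R" (3x3) and "t" (3): a world point X has camera coordinates R X + t; the wrist camera has in their place "mount" (4x4, takes a point from camera to tool coordinates, whose origin is the TCP and whose axes are the tool frame's). Camera axes: x right, y down, z forward; pixel columns grow to the right and rows downward; lengths in m; the calibration is good to about 2 mm. A picture is of the moment at which its call begins: read the wrist's pose just before it. calibration takes no time and is no camera call.
- sign_off(): hands the job in, once; it reports no verdict.
Trained networks look in the newest picture that a camera, given by its name, has taken for a name from the list of things; names that differ only in an ending like _2 or _b are one class to them, and where a whole thing is asked for, a point or a joint stands for the part that bears it (a point fixed in the world has none). Each returns a list of dicts, best first, with "confidence" (0 to 1); they miss things now and then, are a little off and sometimes report something else, mostly with a low value. They report only what shows in the picture. A call takes as long as a camera call. They do not tell look-alikes from the thing itself.
- models.find_in(label, camera): "extent" ([left, top, right, bottom] in pixels, round what is visible of it).
The state is a dict: "time": time; "joint_positions": joint angles; "qd": joint speeds; "joint_efforts": joint torques, N m; "tool_pos": TCP position; "tool_rot": TCP orientation; "wrist_force": force on the tool from outside, world axes, zero at the start; "moment": the same for the moment, N m; "width": finger opening in m.
Only numpy, scipy, OpenCV 4.12 (cv2) and the standard library are available. Lean on these libraries where they do the work, as an engineer would, in place of code of your own. Each camera call takes 0.05 s, during which the arm holds its last target. There are 200 camera calls.

## Task

Move the four supplies (solder reel, green tin, tape roll, black power adapter) from the grey rack into the empty white rack, one to each place, in the reverse order: what stands nearest the grey rack's red end goes to the place farthest from the white rack's red end, the next one to the next place, and so on. Stand each flat on its black mat, well centred, the same way up as before, and let go of it.

Things in the scene. Friction and masses are not known exactly. Their poses are not given: they have to be found in the camera images.
- grey_rack: Fixed grey rack, holds the four things at the start. 84 mm wide (x), 356 long (y), plate top 12 mm above the bench. Four places at x = 0, y = +127.5, +42.5, -42.5, -127.5 mm, between 5 mm ridges (tops 22 mm up); long sides open. Red block (top 32 mm up) at the +y end. Origin: middle, at bench level. A coloured 72 x 72 x 3 mm mat in each place.
- white_rack: Fixed white rack, empty at the start. 84 mm wide (x), 356 long (y), plate top 12 mm above the bench. Four places at x = 0, y = +127.5, +42.5, -42.5, -127.5 mm, between 5 mm ridges (tops 22 mm up); long sides open. Red block (top 32 mm up) at the +y end. Origin: middle, at bench level. A black 72 x 72 mm mat in each place, its top 15 mm above the bench. Lies in front of or behind the grey one.
- solder_reel_mid (a point): Reel of silvery solder wire with blue flanges, standing on one flange (axis upright): 55 mm diameter, 47 mm tall, 0.34 kg. The point is its centre, 23.5 mm above its underside. Starts upright on a mat in the grey rack; its underside is then 15 mm above the bench. Axes turn with the thing, z up.
- green_tin_mid (a point): Flat round tin with green lid (lid fixed): 50 mm diameter, 18 mm tall. The point is its centre, 9 mm above its underside. Starts upright on a mat in the grey rack; its underside is then 15 mm above the bench. Axes turn with the thing, z up.
- tape_roll_mid (a point): Roll of black tape lying flat: outer size 62 x 60 mm, 19 mm tall. The point is its centre (in the middle of the hole; grasp it across the outside), 9.5 mm above its underside. Starts upright on a mat in the grey rack; its underside is then 15 mm above the bench. Axes turn with the thing, z up.
- adapter_mid (a point): Black block-shaped power adapter lying flat: 32 mm wide (own x), 64 mm long with its prongs (own y, prongs at +y; the block itself spans y = -32 to +20 mm), 26 mm tall. The point is the centre of the 64 mm length, 13 mm above its underside; pinch it across the 32 mm width. Starts upright on a mat in the grey rack; its underside is then 15 mm above the bench. Axes turn with the thing, z up.
- solder_reel_mat: Blue mat, 72 x 72 x 3 mm, fixed in the grey rack, on which the solder reel stands at the start: it marks which grey place that thing came from. Origin: centre of its underside. Its colour has no other meaning.
- green_tin_mat: Yellow mat, 72 x 72 x 3 mm, fixed in the grey rack, on which the green tin stands at the start: it marks which grey place that thing came from. Origin: centre of its underside. Its colour has no other meaning.
- tape_roll_mat: Orange mat, 72 x 72 x 3 mm, fixed in the grey rack, on which the tape roll stands at the start: it marks which grey place that thing came from. Origin: centre of its underside. Its colour has no other meaning.
- adapter_mat: Green mat, 72 x 72 x 3 mm, fixed in the grey rack, on which the adapter stands at the start: it marks which grey place that thing came from. Origin: centre of its underside. Its colour has no other meaning.
Not all that is in view belongs to the job. Leave any blue, brown or purple look-alike of the part that bears tape_roll_mid alone.

How it is judged:
At the end, for the whole second after the job is handed in: Each thing from grey place 1, 2, 3, 4 (counted from the red end) is in white place 4, 3, 2, 1: centre within 14 mm of the place's centre along and across the rack, height within 4 mm of resting on the black mat, upright within 0.15 rad, at rest and released (((y of solder_reel_mat in the frame of grey_rack between 0.1075 and 0.1475 m and y of solder_reel_mid in the frame of white_rack between -0.1415 and -0.1135 m) or (y of solder_reel_mat in the frame of grey_rack between 0.0225 and 0.0625 m and y of solder_reel_mid in the frame of white_rack between -0.0565 and -0.0285 m) or (y of solder_reel_mat in the frame of grey_rack between -0.0625 and -0.0225 m and y of solder_reel_mid in the frame of white_rack between 0.0285 and 0.0565 m) or (y of solder_reel_mat in the frame of grey_rack between -0.1475 and -0.1075 m and y of solder_reel_mid in the frame of white_rack between 0.1135 and 0.1415 m)) and x of solder_reel_mid in the frame of white_rack between -0.014 and 0.014 m and z of solder_reel_mid in the frame of white_rack between 0.0345 and 0.0425 m and angle between each of solder_reel_mid, green_tin_mid, tape_roll_mid, adapter_mid's own z axis and vertical below 0.15 rad and linear speed of each of solder_reel, green_tin, tape_roll, adapter below 0.02 m/s and angular speed of each of solder_reel, green_tin, tape_roll, adapter below 0.2 rad/s and ((y of green_tin_mat in the frame of grey_rack between 0.1075 and 0.1475 m and y of green_tin_mid in the frame of white_rack between -0.1415 and -0.1135 m) or (y of green_tin_mat in the frame of grey_rack between 0.0225 and 0.0625 m and y of green_tin_mid in the frame of white_rack between -0.0565 and -0.0285 m) or (y of green_tin_mat in the frame of grey_rack between -0.0625 and -0.0225 m and y of green_tin_mid in the frame of white_rack between 0.0285 and 0.0565 m) or (y of green_tin_mat in the frame of grey_rack between -0.1475 and -0.1075 m and y of green_tin_mid in the frame of white_rack between 0.1135 and 0.1415 m)) and x of green_tin_mid in the frame of white_rack between -0.014 and 0.014 m and z of green_tin_mid in the frame of white_rack between 0.02 and 0.028 m and ((y of tape_roll_mat in the frame of grey_rack between 0.1075 and 0.1475 m and y of tape_roll_mid in the frame of white_rack between -0.1415 and -0.1135 m) or (y of tape_roll_mat in the frame of grey_rack between 0.0225 and 0.0625 m and y of tape_roll_mid in the frame of white_rack between -0.0565 and -0.0285 m) or (y of tape_roll_mat in the frame of grey_rack between -0.0625 and -0.0225 m and y of tape_roll_mid in the frame of white_rack between 0.0285 and 0.0565 m) or (y of tape_roll_mat in the frame of grey_rack between -0.1475 and -0.1075 m and y of tape_roll_mid in the frame of white_rack between 0.1135 and 0.1415 m)) and x of tape_roll_mid in the frame of white_rack between -0.014 and 0.014 m and z of tape_roll_mid in the frame of white_rack between 0.0205 and 0.0285 m and ((y of adapter_mat in the frame of grey_rack between 0.1075 and 0.1475 m and y of adapter_mid in the frame of white_rack between -0.1415 and -0.1135 m) or (y of adapter_mat in the frame of grey_rack between 0.0225 and 0.0625 m and y of adapter_mid in the frame of white_rack between -0.0565 and -0.0285 m) or (y of adapter_mat in the frame of grey_rack between -0.0625 and -0.0225 m and y of adapter_mid in the frame of white_rack between 0.0285 and 0.0565 m) or (y of adapter_mat in the frame of grey_rack between -0.1475 and -0.1075 m and y of adapter_mid in the frame of white_rack between 0.1135 and 0.1415 m)) and x of adapter_mid in the frame of white_rack between -0.014 and 0.014 m and z of adapter_mid in the frame of white_rack between 0.024 and 0.032 m); the robot touches nothing.
It also fails if it takes over 104 s, if anything falls off the work surface, if the arm or the gripper's body presses on something with over 40 N, if the wrist force passes 120 N, or if a joint passes its speed limit or range.

## Working session

There is one attempt and no reset: what is moved stays moved. The work goes in short steps, Python scripts to look and compute and a shell command to move; the robot and the scene stay as the last step left them, time stands still between calls to the robot, and variables do not carry over. Pictures are saved under pics/ and viewed, about 12 in all and at most 16, crops included, and the job is handed in when it is done.

```bash
mkdir -p pics
python3 - <<'E'
from rig import r,cams,models
import cv2
print(r.get_state())
for c in("top","scene"):
    im=cams.get_image(c);cv2.imwrite(f"pics/{c}0.png",im)
    k=cams.calibration(c);print(c,k)
    for n in["grey_rack","white_rack","solder_reel_mid","green_tin_mid","tape_roll_mid","adapter_mid"]:
        print(n,[([round(v) for v in d["extent"]],round(d["confidence"],2)) for d in models.find_in(n,c)][:4])
print(cams.calibration("wrist"))
E
```

```text
{'time': 0.0, 'joint_positions': array([ 1.13391518e+00,  3.59520026e-01,  1.51146211e+00, -2.86745816e-06,
        1.27249462e+00, -1.15107970e-01]), 'qd': array([-1.22754608e-03,  2.27173015e-04, -1.34859058e-03, -1.35957450e-03,
        6.64973547e-04, -6.58301997e-06]), 'joint_efforts': array([ 1.97337897e-03, -5.27623844e+01, -2.78623545e+01, -1.87113710e-05,
        1.33004066e-02,  3.51943584e-05]), 'tool_pos': array([0.18946609, 0.56856705, 0.23043335]), 'tool_rot': array([ 0.57305802, -0.41377187,  0.57422018,  0.41312049]), 'wrist_force': array([ 0.13364855, -0.21008455,  0.01420216]), 'moment': array([-0.0057953 , -0.06061963, -0.02730889]), 'width': 0.08546806820174396}
top {'fx': 502.6890484267094, 'fy': 502.6890484267094, 'cx': 320.85032124892354, 'cy': 241.7557036154999, 'dist': array([-0.10187795,  0.        ,  0.        ,  0.        ,  0.        ]), 'R': array([[-0.00436309, -0.99958941, -0.02831908],
       [-0.98966554,  0.00837532, -0.14315015],
       [ 0.14332856,  0.02740184, -0.98929574]]), 't': array([0.01473963, 0.48012668, 1.08220191])}
grey_rack []
white_r
[... 967 characters left out ...]
, 0.92), ([303, 170, 327, 195], 0.82), ([161, 234, 193, 268], 0.8), ([240, 191, 277, 212], 0.72)]
adapter_mid [([367, 281, 398, 314], 0.64), ([259, 215, 293, 242], 0.17)]
{'fx': 418.1703817740103, 'fy': 418.1703817740103, 'cx': 324.3765742927951, 'cy': 238.60523104942004, 'dist': array([0.02074611, 0.        , 0.        , 0.        , 0.        ]), 'mount': array([[-4.81010395e-04, -3.13027924e-01,  9.49743801e-01,
        -1.42344355e-01],
       [ 3.88883806e-04, -9.49743898e-01, -3.13027759e-01,
         8.15614733e-02],
       [ 9.99999809e-01,  2.18770378e-04,  5.78568178e-04,
         4.54460783e-04],
       [ 0.00000000e+00,  0.00000000e+00,  0.00000000e+00,
         1.00000000e+00]])}
```

Run:
```python
import cv2
im=cv2.imread("pics/top0.png")[130:300,200:460];cv2.imwrite("pics/top0c.png",cv2.resize(im,None,fx=3,fy=3,interpolation=cv2.INTER_CUBIC))
```

```text
(no output)
```

View pics/top0c.png

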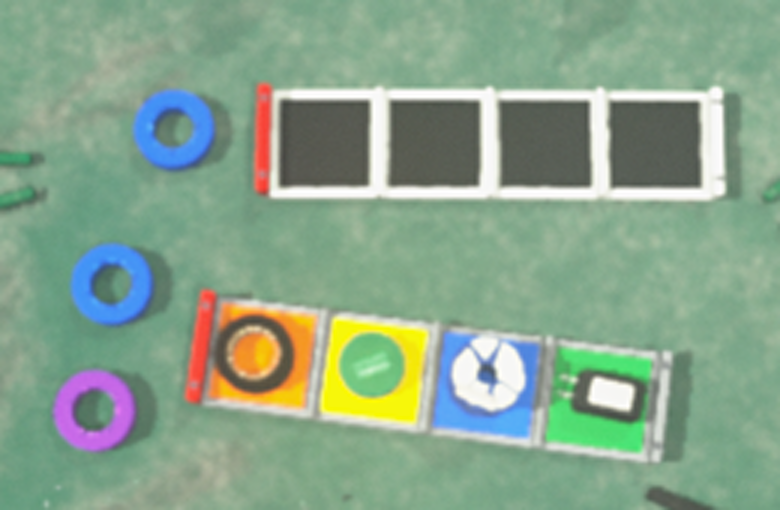

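View pics/scene0.png

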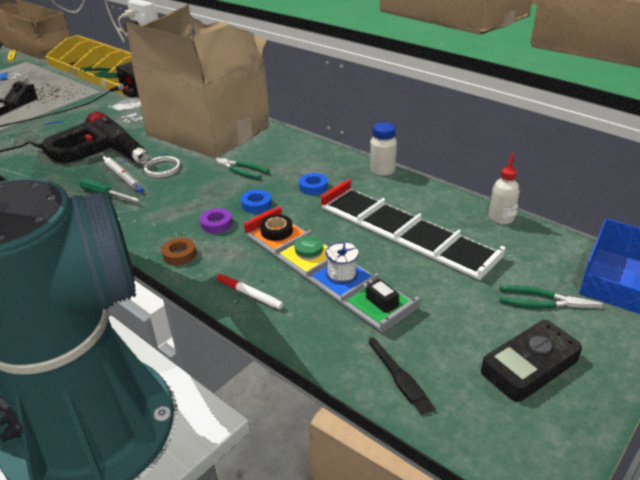

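Top crop: the grey rack's red end is on the left, then black tape (full-image px 285,247), green tin (324,251), reel (362,254) and adapter (403,262). The white rack lies behind, with its red end also on the left.

Things that could be mistaken for the tape are the blue rings at (258,173) and (237,225), the purple ring at (232,267), and the brown ring in the scene view at (179,250). I choose the black roll on the orange mat. Targets: tape to place 4, tin to 3, reel to 2, adapter to 1.

```bash
cat > h.py <<'E'
import numpy as np,cv2,json
from rig import r,cams,models
from scipy.spatial.transform import Rotation as Ro
def campose(c):
    k=cams.calibration(c); K=np.array([[k["fx"],0,k["cx"]],[0,k["fy"],k["cy"]],[0,0,1]])
    if "R" in k: return K,k["dist"],k["R"],k["t"]
    s=r.get_state(); q=s["tool_rot"]; T=np.eye(4);T[:3,:3]=Ro.from_quat(q,scalar_first=True).as_matrix();T[:3,3]=s["tool_pos"]
    M=np.linalg.inv(T@k["mount"]); return K,k["dist"],M[:3,:3],M[:3,3]
def p2w(P,px,z):
    K,d,R,t=P; u=cv2.undistortPoints(np.array(px,float).reshape(-1,1,2),K,d).reshape(-1,2)
    v=np.c_[u,np.ones(len(u))]@R; o=-R.T@t
    return (o+v*((z-o[2])/v[:,2])[:,None])[:,:2]
def w2p(P,X):
    K,d,R,t=P; return cv2.projectPoints(np.array(X,float).reshape(-1,1,3),cv2.Rodrigues(R)[0],t,K,d)[0].reshape(-1,2)
def go(x,y,z,yaw):
    """rows' target for TCP at x,y,z, pointing down, jaws along world angle yaw (mod pi)"""
    s=r.get_state();A=Ro.from_quat(s["tool_rot"],scalar_first=True).as_matrix();best=None
    for f in(0,np.pi):
        zz=np.array([np.cos(yaw+f),np.sin(yaw+f),0]);xx=np.array([0,0,-1.]);B=np.c_[xx,np.cross(zz,xx),zz]
        rv=Ro.from_matrix(A.T@B).as_rotvec()
        if best is None or np.linalg.norm(rv)<np.linalg.norm(best):best=rv
    print("travel",np.round(A.T@(np.array([x,y,z])-s["tool_pos"]),4),"rot",np.round(best,3))
E
python3 - <<'E'
from h import *
im=cv2.imread("pics/top0.png");P=campose("top");hsv=cv2.cvtColor(im,cv2.COLOR_BGR2HSV)
roi=np.zeros(im.shape[:2],np.uint8);roi[150:290,255:450]=1
def rect(m,name,z=.015):
    m=cv2.morphologyEx((m*roi).astype(np.uint8),cv2.MORPH_OPEN,np.ones((3,3)))
    n,l,s,c=cv2.connectedComponentsWithStats(m)
    for i in range(1,n):
        if s[i,4]<150: continue
        pts=np.argwhere(l==i)[:,::-1]; w=p2w(P,pts,z).astype(np.float32); q=cv2.minAreaRect(w*1000)
        print(name,s[i],"c",np.round(q[0],1),"size",np.round(q[1],1),"ang",round(q[2],1))
H,S,V=[hsv[...,i].astype(int) for i in range(3)]
rect((H>5)&(H<19)&(S>150),"orange");rect((H>22)&(H<34)&(S>150),"yellow");rect((H>100)&(H<125)&(S>130),"blue");rect((H>50)&(H<75)&(S>160)&(V>130),"green")
rect((V<90)&(np.arange(480)[:,None]<200),"black")
rect(((H<5)|(H>175))&(S>150),"red",.032)
for n,e,z in[("tape",(270,234,297,261),.034),("tin",(313,242,334,262),.033),("reel",(348,240,373,271),.062),("adapter",(390,253,420,270),.041)]:
    print(n,p2w(P,[((e[0]+e[2])/2,(e[1]+e[3])/2)],z))
E
```

```text
yellow [307 237  35  34 550] c [457.1   4.9] size [70.9 69.5] ang 82.3
blue [255 160  16  26 252] c [647.3 147.1] size [60.7 35.1] ang 1.0
blue [345 256  33  19 294] c [429.1 -77.2] size [70.5 35.8] ang 83.4
green [385 264  29  16 234] c [ 412.6 -161.2] size [65.3 26.4] ang 77.1
black [294 164  21  27 325] c [634.8  50.9] size [46.6 62.1] ang 89.3
tape [[0.46810622 0.09490912]]
tin [[0.45745053 0.0059327 ]]
reel [[ 0.44560937 -0.07444939]]
adapter [[ 0.43399304 -0.17293453]]
```

Run:
```python
from h import *
s=r.get_state();print(np.round(Ro.from_quat(s["tool_rot"],scalar_first=True).as_matrix(),3))
go(.53,-.0,.30,-.06)
```

```text
[[-0.    -0.949  0.316]
 [-0.     0.316  0.949]
 [-1.     0.    -0.   ]]
travel [-0.0687 -0.5028 -0.4324] rot [ 1.309 -0.    -0.   ]
```

```bash
python3 -m inch '[{"travel":[-0.069,-0.1,-0.09],"delta_rot":[0.18,0,0]},{"travel":[-0.069,-0.2,-0.18],"delta_rot":[0.4,0,0]},{"travel":[-0.069,-0.3,-0.27],"delta_rot":[0.7,0,0]},{"travel":[-0.069,-0.4,-0.35],"delta_rot":[1.0,0,0]},{"travel":[-0.069,-0.503,-0.432],"delta_rot":[1.31,0,0]},{"travel":[-0.069,-0.503,-0.432],"delta_rot":[1.31,0,0]},{"travel":[-0.069,-0.503,-0.432],"delta_rot":[1.31,0,0]},{"travel":[-0.069,-0.503,-0.432],"delta_rot":[1.31,0,0]},{"travel":[-0.069,-0.503,-0.432],"delta_rot":[1.31,0,0]},{"travel":[-0.069,-0.503,-0.432],"delta_rot":[1.31,0,0]},{"travel":[-0.069,-0.503,-0.432],"delta_rot":[1.31,0,0]},{"travel":[-0.069,-0.503,-0.432],"delta_rot":[1.31,0,0]}]' -1
python3 - <<'E'
from h import *
P=campose("wrist");im=cams.get_image("wrist");cv2.imwrite("pics/w1.png",im);np.save("w1.npy",np.array([P[2].tolist(),[P[3].tolist()]*3]))
print(r.get_state()["tool_pos"],r.get_state()["joint_positions"])
for n in["grey_rack","white_rack","solder_reel_mid","green_tin_mid","tape_roll_mid","adapter_mid"]:
        print(n,[([round(v) for v in d["extent"]],round(d["confidence"],2)) for d in models.find_in(n,"wrist")][:4])
E
```

```text
time: 2.2
tool_pos: [0.5322, -0.0027, 0.3004]
tool_rot: [0.707, 0.023, 0.706, -0.023]
wrist_force: [0.1, -0.1, -0.4]
width: 0.0857
[ 0.53083369 -0.00096956  0.30014481] [-1.32043251e-01  2.00991766e-01  1.56075161e+00  7.75669143e-05
  1.38007825e+00 -6.83113766e-02]
grey_rack [([203, 30, 299, 370], 0.76)]
white_rack [([382, 74, 478, 394], 0.68)]
solder_reel_mid [([218, 232, 279, 297], 0.66)]
green_tin_mid [([226, 153, 277, 209], 0.96)]
tape_roll_mid [([402, 0, 475, 39], 0.9), ([48, 0, 108, 18], 0.86), ([219, 51, 284, 121], 0.58)]
adapter_mid [([232, 310, 269, 361], 0.9)]
```

View pics/w1.png

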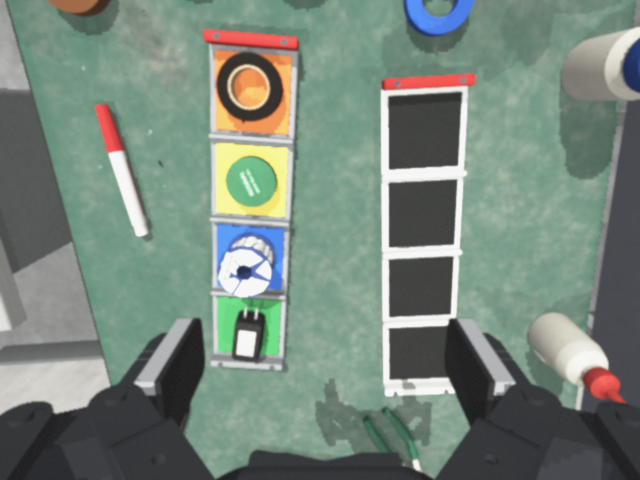

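The wrist view shows the black tape at (250,87), tin (251,181), reel (247,265) and adapter (249,335). The white rack's four black places run from (424,130) down to (418,353), with its red end at the top. This order agrees with the top view.

Run:
```python
from h import *
P=campose("wrist");im=cams.get_image("wrist");cv2.imwrite("pics/w2.png",im)
hsv=cv2.cvtColor(im,cv2.COLOR_BGR2HSV);H,S,V=[hsv[...,i].astype(int) for i in range(3)]
Y,X=np.mgrid[:480,:640];G=(X>200)&(X<305)&(Y>35)&(Y<375);W=(X>378)&(X<475)&(Y>85)&(Y<392)
def rect(m,name,z=.015,amin=300,keep=False):
    m=cv2.morphologyEx(m.astype(np.uint8),cv2.MORPH_OPEN,np.ones((3,3)))
    n,l,s,c=cv2.connectedComponentsWithStats(m);o=[]
    if not keep:
        m2=(l>0)&(s[l,4]>60)
        lab=[m2]
    else: lab=[l==i for i in range(1,n) if s[i,4]>amin]
    for q in lab:
        pts=np.argwhere(q)[:,::-1];w=p2w(P,pts,z).astype(np.float32)
        k=cv2.minAreaRect(w*1000);print(name,len(pts),"c",np.round(k[0],1),"size",np.round(k[1],1),"ang",round(k[2],1))
rect(G&(H>4)&(H<20)&(S>140)&(Y<140),"orange");rect(G&(H>22)&(H<34)&(S>120),"yellow");rect(G&(H>100)&(H<125)&(S>120)&(Y>215)&(Y<300),"blue");rect(G&(H>50)&(H<72)&(S>150)&(V>120)&(Y>290),"green")
rect(W&(V<75),"black",keep=True,amin=800)
rect(((H<6)|(H>174))&(S>150)&(X>200)&(X<480)&(Y<95),"red",.032,keep=True,amin=200)
rect(G&(H>65)&(H<85)&(S>90)&(Y>150)&(Y<212),"tin",.031)
rect(G&(V<70)&(Y<130),"tape",.03);rect(G&(V<70)&(Y>300),"adapter",.035)
for n,z in[("tape_roll_mid",.0245),("green_tin_mid",.024),("solder_reel_mid",.0385),("adapter_mid",.028)]:
    for d in models.find_in(n,"wrist"):
        e=d["extent"]
        if 200<e[0]<300:print(n,np.round(e),np.round(1000*p2w(P,[((e[0]+e[2])/2,(e[1]+e[3])/2)],z),1))
print(r.get_state()["tool_pos"])
cv2.imwrite("pics/w2c.png",cv2.resize(im[215:380,195:310],None,fx=4,fy=3.6,interpolation=cv2.INTER_CUBIC))
```

```text
orange 2196 c [468.2  89.3] size [70.3 69.7] ang 82.1
yellow 376 c [467.8 -19.6] size [47.6 21. ] ang 26.7
blue 1616 c [445.7 -78.3] size [71.  69.3] ang 82.2Traceback (most recent call last):
  File "<stdin>", line 15, in <module>
  File "<stdin>", line 13, in rect
  File "h.py", line 10, in p2w
    K,d,R,t=P; u=cv2.undistortPoints(np.array(px,float).reshape(-1,1,2),K,d).reshape(-1,2)
                 ~~~~~~~~~~~~~~~~~~~^^^^^^^^^^^^^^^^^^^^^^^^^^^^^^^^^^^^^^^^
cv2.error: OpenCV(4.12.0) /io/opencv/modules/calib3d/src/undistort.dispatch.cpp:347: error: (-215:Assertion failed) CV_IS_MAT(_src) && CV_IS_MAT(_dst) && (_src->rows == 1 || _src->cols == 1) && (_dst->rows == 1 || _dst->cols == 1) && _src->cols + _src->rows - 1 == _dst->rows + _dst->cols - 1 && (CV_MAT_TYPE(_src->type) == CV_32FC2 || CV_MAT_TYPE(_src->type) == CV_64FC2) && (CV_MAT_TYPE(_dst->type) == CV_32FC2 || CV_MAT_TYPE(_dst->type) == CV_64FC2) in function 'cvUndistortPointsInternal'
```

Run:
```python
from h import *
P=campose("wrist");im=cams.get_image("wrist")
hsv=cv2.cvtColor(im,cv2.COLOR_BGR2HSV);H,S,V=[hsv[...,i].astype(int) for i in range(3)]
Y,X=np.mgrid[:480,:640];G=(X>200)&(X<305)&(Y>35)&(Y<375);W=(X>378)&(X<475)&(Y>85)&(Y<392)
print(hsv[145+5,225],hsv[300,225],hsv[130,424],hsv[181,245],hsv[63,250])
def rect(m,name,z=.015,amin=300,keep=False):
    m=cv2.morphologyEx(m.astype(np.uint8),cv2.MORPH_OPEN,np.ones((3,3)))
    n,l,s,c=cv2.connectedComponentsWithStats(m)
    lab=[l==i for i in range(1,n) if s[i,4]>amin] if keep else [(l>0)&(s[l,4]>60)]
    for q in lab:
        pts=np.argwhere(q)[:,::-1]
        if len(pts)<20: print(name,"none");continue
        k=cv2.minAreaRect((p2w(P,pts,z)*1000).astype(np.float32));print(name,len(pts),"c",np.round(k[0],1),"size",np.round(k[1],1),"ang",round(k[2],1))
rect(G&(H>=20)&(H<36)&(S>100)&(Y<220)&(Y>140),"yellow");rect(G&(H>45)&(H<75)&(S>130)&(V>110)&(Y>290),"green")
rect(W&(V<85),"black",keep=True,amin=800)
rect(((H<6)|(H>174))&(S>150)&(X>200)&(X<480)&(Y<95),"red",.032,keep=True,amin=200)
rect(G&(V<70)&(Y<130),"tape",.03);rect(G&(V<70)&(Y>300),"adapter",.035)
for n,z in[("tape_roll_mid",.0245),("green_tin_mid",.024),("solder_reel_mid",.0385),("adapter_mid",.028)]:
    for d in models.find_in(n,"wrist"):
        e=d["extent"]
        if 200<e[0]<300:print(n,np.round(e),np.round(1000*p2w(P,[((e[0]+e[2])/2,(e[1]+e[3])/2)],z),1))
cv2.imwrite("pics/w2c.png",cv2.resize(im[35:380,195:310],None,fx=2.4,fy=1.73,interpolation=cv2.INTER_CUBIC))
c=im[225:375,200:300];cv2.imwrite("pics/w2d.png",cv2.resize(c,None,fx=4,fy=4,interpolation=cv2.INTER_CUBIC))
```

```text
[ 30  90 247] [ 66 120 204] [60  8 68] [ 67  28 238] [17 42 54]
yellow 967 c [465.7   3.5] size [71.7 45.5] ang 78.2
green 97 c [ 455.1 -151.3] size [20.7  9.1] ang 84.4
black 4868 c [633.7  43. ] size [68.8 67.8] ang 89.4
black 3996 c [632.1 -41.8] size [68.4 67.6] ang 89.3
black 3323 c [ 630.9 -126.3] size [68.2 67.2] ang 89.1
black 4326 c [ 646.4 -213.3] size [99.8 99.4] ang 89.4
red 756 c [473.1 133.8] size [10.1 57.2] ang 82.4
red 562 c [634.3  88.6] size [ 8.3 53.4] ang 89.1
tape 1522 c [468.4  94.4] size [56.6 57.1] ang 86.7
adapter 424 c [ 415.9 -165.8] size [82.5 60. ] ang 3.5
tape_roll_mid [222.  56. 287. 126.] [[468.8  94.8]]
green_tin_mid [229. 157. 280. 211.] [[458.7   6.8]]
green_tin_mid [219.  51. 296. 138.] [[471.2  91.6]]
adapter_mid [235. 308. 267. 365.] [[ 436.3 -165. ]]
adapter_mid [218.  50. 291. 136.] [[469.1  92.8]]
```

View pics/w2d.png

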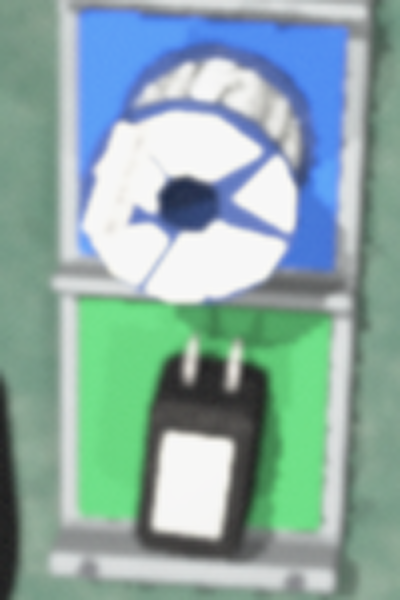

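Run:
```python
from h import *
P=campose("wrist")
f=lambda cx,cy:(200+cx/4,225+cy/4)
print("reel",p2w(P,[f(190,203)],.062)*1000)
print("label",p2w(P,[f(160,430),f(236,440),f(225,538),f(152,530)],.041)*1000)
print("block top front/back mid",p2w(P,[f(207,408),f(190,546)],.041)*1000, "prong tips",p2w(P,[f(193,340),f(236,343)],.028)*1000)
go(.4688,.0949,.13,-.133)
```

```text
reel [[448.74255958 -77.33906151]]
label [[ 428.1120405  -152.25904173]
 [ 448.41150323 -156.6295836 ]
 [ 442.02978806 -187.31572559]
 [ 422.08297384 -183.47173246]]
block top front/back mid [[ 441.63124495 -146.32367005]
 [ 432.01385989 -189.27710866]] prong tips [[ 437.183783   -132.36128434]
 [ 448.91918341 -134.01236334]]
travel [ 0.1704  0.0904 -0.0671] rot [0.073 0.    0.   ]
```

```bash
python3 -m inch '[{"travel":[0.05,0.045,-0.035],"delta_rot":[0.073,0,0]},{"travel":[0.1,0.09,-0.067],"delta_rot":[0.073,0,0]},{"travel":[0.15,0.09,-0.067],"delta_rot":[0.073,0,0]},{"travel":[0.17,0.09,-0.067],"delta_rot":[0.073,0,0]},{"travel":[0.19,0.09,-0.067],"delta_rot":[0.073,0,0]},{"travel":[0.21,0.09,-0.067],"delta_rot":[0.073,0,0]},{"travel":[0.23,0.09,-0.067],"delta_rot":[0.073,0,0]},{"travel":[0.25,0.09,-0.067],"delta_rot":[0.073,0,0]},{"travel":[0.265,0.09,-0.067],"delta_rot":[0.073,0,0]},{"travel":[0.28,0.09,-0.067],"delta_rot":[0.073,0,0]},{"travel":[0.286,0.09,-0.067],"delta_rot":[0.073,0,0]},{"travel":[0.286,0.09,-0.067],"delta_rot":[0.073,0,0]}]' -1 50
python3 - <<'E'
from h import *
s=r.get_state();print(s["tool_pos"],s["wrist_force"],s["width"])
cv2.imwrite("pics/w3.png",cams.get_image("wrist"))
go(.4688,.0949,.014,-.133)
E
```

```text
time: 4.35
tool_pos: [0.4687, 0.0944, 0.0141]
tool_rot: [0.705, 0.047, 0.706, -0.047]
wrist_force: [0.6, 0.1, 0.4]
width: 0.0852
[0.46866605 0.09442701 0.01410788] [0.55238003 0.13538718 0.3701825 ] 0.0851608624710867
travel [ 0.0005  0.0004 -0.0002] rot [-0.  0.  0.]
```

View pics/w3.png

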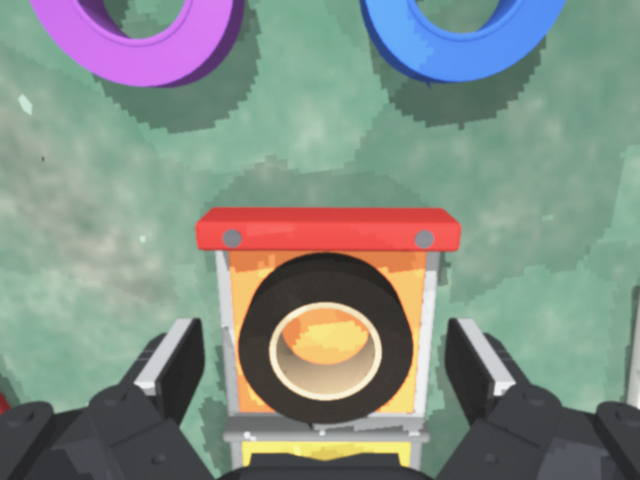

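The close view (pixels 240–412, 255–422) shows the black tape roll on its orange mat, between the open fingers at columns 190 and 460. This confirms the choice; closing and lifting.

```bash
python3 -m inch '[{"travel":[0,0,0],"delta_rot":[0,0,0]},{"travel":[0,0,0],"delta_rot":[0,0,0]},{"travel":[0,0,0],"delta_rot":[0,0,0]},{"travel":[0,0,0],"delta_rot":[0,0,0]},{"travel":[0,0,0],"delta_rot":[0,0,0]},{"travel":[0,0,0],"delta_rot":[0,0,0]},{"travel":[-0.01,0,0],"delta_rot":[0,0,0]},{"travel":[-0.03,0,0],"delta_rot":[0,0,0]},{"travel":[-0.07,0,0],"delta_rot":[0,0,0]},{"travel":[-0.11,0,0],"delta_rot":[0,0,0]},{"travel":[-0.136,0,0],"delta_rot":[0,0,0]},{"travel":[-0.136,0,0],"delta_rot":[0,0,0]}]' 1 50
python3 - <<'E'
from h import *
cv2.imwrite("pics/w4.png",cams.get_image("wrist"))
P=campose("wrist");s=r.get_state();print(s["tool_pos"])
for d in models.find_in("tape_roll_mid","wrist"):
    e=d["extent"];print(np.round(e),d["confidence"],p2w(P,[((e[0]+e[2])/2,(e[1]+e[3])/2)],s["tool_pos"][2]+.012))
go(.6296,-.211,.15,-.017)
E
```

```text
time: 5.9
tool_pos: [0.4706, 0.0946, 0.1529]
tool_rot: [0.707, 0.047, 0.704, -0.047]
wrist_force: [0.7, -0.5, -0.4]
width: 0.0581
[0.46953423 0.09450006 0.15149537]
[ 16.  47. 125. 153.] 0.93 [[0.40531391 0.18463418]]
[176.   0. 280.  95.] 0.87 [[0.45395077 0.19263003]]
[526.  38. 640. 139.] 0.86 [[0.55423967 0.16809763]]
[241. 252. 414. 425.] 0.75 [[0.46948979 0.09518718]]
[340.   0. 443.  95.] 0.61 [[0.49999631 0.1864465 ]]
travel [ 0.0006 -0.2813  0.2002] rot [-0.116  0.     0.   ]
```

View pics/w4.png

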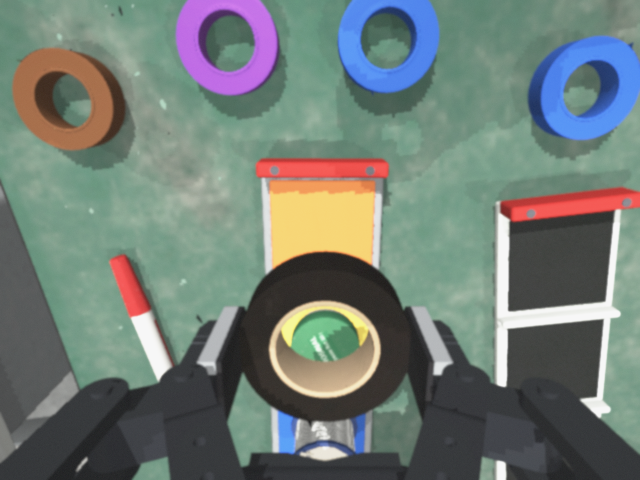

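The tape is held, centred at (328,338), and its orange mat is empty. Carrying it to white place 4.

```bash
python3 -m inch '[{"travel":[0,-0.05,0.035],"delta_rot":[-0.02,0,0]},{"travel":[0,-0.1,0.07],"delta_rot":[-0.04,0,0]},{"travel":[0,-0.15,0.105],"delta_rot":[-0.06,0,0]},{"travel":[0,-0.2,0.14],"delta_rot":[-0.08,0,0]},{"travel":[0,-0.25,0.175],"delta_rot":[-0.1,0,0]},{"travel":[0,-0.281,0.2],"delta_rot":[-0.116,0,0]},{"travel":[0.02,-0.281,0.2],"delta_rot":[-0.116,0,0]},{"travel":[0.05,-0.281,0.2],"delta_rot":[-0.116,0,0]},{"travel":[0.08,-0.281,0.2],"delta_rot":[-0.116,0,0]},{"travel":[0.1,-0.281,0.2],"delta_rot":[-0.116,0,0]},{"travel":[0.11,-0.281,0.2],"delta_rot":[-0.116,0,0]},{"travel":[0.11,-0.281,0.2],"delta_rot":[-0.116,0,0]}]'
python3 - <<'E'
from h import *
P=campose("wrist");im=cams.get_image("wrist");cv2.imwrite("pics/w5.png",im);s=r.get_state();print(s["tool_pos"])
print("P1-4 px",np.round(w2p(P,[(.6337,.043,.015),(.6321,-.0418,.015),(.6309,-.1263,.015),(.6296,-.211,.015)])).tolist())
go(.6296,-.211,.0145,-.017)
E
```

```text
time: 7.5
tool_pos: [0.6291, -0.2105, 0.0398]
tool_rot: [0.707, 0.006, 0.707, -0.006]
wrist_force: [0.0, 0.3, 0.3]
width: 0.0583
[ 0.62979664 -0.21075565  0.0407581 ]
P1-4 px [[330.0, -697.0], [328.0, -202.0], [328.0, 92.0], [328.0, 296.0]]
travel [ 0.0263 -0.0002 -0.0002] rot [-0.     0.001  0.   ]
```

View pics/w5.png

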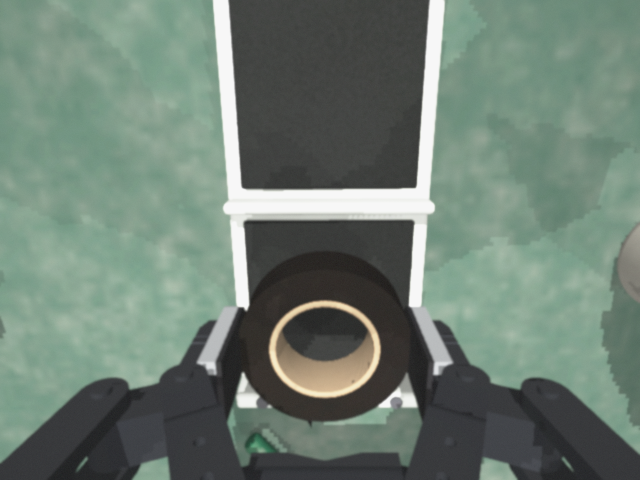

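The tape hangs over place 4: mat edges at rows 220 and about 393, agreeing with the predicted centre (328,296). Lower it and let go.

```bash
python3 -m inch '[{"travel":[0.01,0,0],"delta_rot":[0,0,0]},{"travel":[0.018,0,0],"delta_rot":[0,0,0]},{"travel":[0.023,0,0],"delta_rot":[0,0,0]},{"travel":[0.026,0,0],"delta_rot":[0,0,0]},{"travel":[0.026,0,0],"delta_rot":[0,0,0]}]' && python3 -m inch '[{"travel":[0,0,0],"delta_rot":[0,0,0]},{"travel":[0,0,0],"delta_rot":[0,0,0]},{"travel":[0,0,0],"delta_rot":[0,0,0]},{"travel":[0,0,0],"delta_rot":[0,0,0]},{"travel":[0,0,0],"delta_rot":[0,0,0]},{"travel":[-0.03,0,0],"delta_rot":[0,0,0]},{"travel":[-0.08,0,0],"delta_rot":[0,0,0]},{"travel":[-0.13,0,0],"delta_rot":[0,0,0]},{"travel":[-0.136,0,0],"delta_rot":[0,0,0]}]' -1
python3 - <<'E'
from h import *
go(.4585,.0065,.15,-.133)
E
```

```text
time: 8.18
tool_pos: [0.6295, -0.2106, 0.0155]
tool_rot: [0.707, 0.006, 0.707, -0.006]
wrist_force: [-2.4, 1.3, 6.5]
width: 0.0582
time: 9.3
tool_pos: [0.6323, -0.2118, 0.1561]
tool_rot: [0.71, 0.005, 0.704, -0.007]
wrist_force: [0.8, -0.9, -0.2]
width: 0.0853
travel [ 0.004   0.2153 -0.1775] rot [0.116 0.008 0.003]
```

```bash
python3 -m inch '[{"travel":[0,0.045,-0.037],"delta_rot":[0.03,0.008,0.003]},{"travel":[0,0.09,-0.074],"delta_rot":[0.06,0.008,0.003]},{"travel":[0,0.135,-0.111],"delta_rot":[0.09,0.008,0.003]},{"travel":[0,0.18,-0.148],"delta_rot":[0.116,0.008,0.003]},{"travel":[0.004,0.215,-0.178],"delta_rot":[0.116,0.008,0.003]},{"travel":[0.02,0.215,-0.178],"delta_rot":[0.116,0.008,0.003]},{"travel":[0.05,0.215,-0.178],"delta_rot":[0.116,0.008,0.003]},{"travel":[0.08,0.215,-0.178],"delta_rot":[0.116,0.008,0.003]},{"travel":[0.1,0.215,-0.178],"delta_rot":[0.116,0.008,0.003]},{"travel":[0.1,0.215,-0.178],"delta_rot":[0.116,0.008,0.003]},{"travel":[0.1,0.215,-0.178],"delta_rot":[0.116,0.008,0.003]}]' -1
python3 - <<'E'
from h import *
P=campose("wrist");im=cams.get_image("wrist");cv2.imwrite("pics/w6.png",im);s=r.get_state();print(s["tool_pos"])
for d in models.find_in("green_tin_mid","wrist")[:2]:
    e=d["extent"];print(np.round(e),d["confidence"],p2w(P,[((e[0]+e[2])/2,(e[1]+e[3])/2)],.024))
go(.4585,.0065,.015,-.133)
E
```

```text
time: 10.68
tool_pos: [0.4588, 0.0058, 0.0542]
tool_rot: [0.705, 0.047, 0.706, -0.047]
wrist_force: [0.8, 0.2, 0.6]
width: 0.0856
[0.45919573 0.00577853 0.05456853]
[267. 232. 386. 348.] 0.86 [[0.45863975 0.00578025]]
travel [ 0.0397  0.0006 -0.001 ] rot [-0.     0.001 -0.   ]
```

Tin centre confirmed. Descend, grip, lift.

```bash
python3 -m inch '[{"travel":[0.02,0,-0.001],"delta_rot":[0,0,0]},{"travel":[0.032,0,-0.001],"delta_rot":[0,0,0]},{"travel":[0.039,0,-0.001],"delta_rot":[0,0,0]},{"travel":[0.04,0,-0.001],"delta_rot":[0,0,0]},{"travel":[0.04,0,-0.001],"delta_rot":[0,0,0]}]' -1 && python3 -m inch '[{"travel":[0,0,0],"delta_rot":[0,0,0]},{"travel":[0,0,0],"delta_rot":[0,0,0]},{"travel":[0,0,0],"delta_rot":[0,0,0]},{"travel":[0,0,0],"delta_rot":[0,0,0]},{"travel":[0,0,0],"delta_rot":[0,0,0]},{"travel":[0,0,0],"delta_rot":[0,0,0]},{"travel":[-0.01,0,0],"delta_rot":[0,0,0]},{"travel":[-0.03,0,0],"delta_rot":[0,0,0]},{"travel":[-0.07,0,0],"delta_rot":[0,0,0]},{"travel":[-0.11,0,0],"delta_rot":[0,0,0]},{"travel":[-0.125,0,0],"delta_rot":[0,0,0]},{"travel":[-0.125,0,0],"delta_rot":[0,0,0]}]' 1 50
python3 - <<'E'
from h import *
s=r.get_state()
P=campose("wrist");im=cams.get_image("wrist");print(s["tool_pos"],s["width"])
for d in models.find_in("green_tin_mid","wrist")[:2]:
    e=d["extent"];print(np.round(e),d["confidence"],p2w(P,[((e[0]+e[2])/2,(e[1]+e[3])/2)],s["tool_pos"][2]+.01))
go(.6309,-.1263,.14,-.017)
E
```

```text
time: 11.4
tool_pos: [0.4587, 0.0059, 0.0149]
tool_rot: [0.706, 0.047, 0.705, -0.047]
wrist_force: [-0.3, -0.3, -0.4]
width: 0.0852
time: 12.9
tool_pos: [0.4594, 0.0058, 0.1415]
tool_rot: [0.707, 0.047, 0.704, -0.047]
wrist_force: [-0.7, 0.1, -0.7]
width: 0.0477
[0.45943519 0.00575847 0.14146521] 0.04768736939137903
[253. 261. 395. 406.] 0.75 [[0.45843261 0.00746677]]
travel [-1.000e-04 -1.081e-01  1.889e-01] rot [-0.116  0.001 -0.   ]
```

```bash
python3 -m inch '[{"travel":[0,-0.025,0.045],"delta_rot":[-0.03,0,0]},{"travel":[0,-0.05,0.09],"delta_rot":[-0.06,0,0]},{"travel":[0,-0.08,0.14],"delta_rot":[-0.09,0,0]},{"travel":[0,-0.108,0.189],"delta_rot":[-0.116,0,0]},{"travel":[0,-0.108,0.189],"delta_rot":[-0.116,0,0]},{"travel":[0.03,-0.108,0.189],"delta_rot":[-0.116,0,0]},{"travel":[0.06,-0.108,0.189],"delta_rot":[-0.116,0,0]},{"travel":[0.09,-0.108,0.189],"delta_rot":[-0.116,0,0]},{"travel":[0.1,-0.108,0.189],"delta_rot":[-0.116,0,0]},{"travel":[0.1,-0.108,0.189],"delta_rot":[-0.116,0,0]},{"travel":[0.1,-0.108,0.189],"delta_rot":[-0.116,0,0]}]'
python3 - <<'E'
from h import *
print(r.get_state()["tool_pos"]);go(.6309,-.1263,.0155,-.017)
E
```

```text
time: 14.38
tool_pos: [0.6318, -0.1263, 0.0409]
tool_rot: [0.708, 0.006, 0.706, -0.006]
wrist_force: [0.2, -1.3, -0.6]
width: 0.0479
[ 0.63176035 -0.12626401  0.04093795]
travel [ 0.0254 -0.     -0.0009] rot [-0.     0.003  0.   ]
```

```bash
python3 -m inch '[{"travel":[0.01,0,-0.001],"delta_rot":[0,0,0]},{"travel":[0.018,0,-0.001],"delta_rot":[0,0,0]},{"travel":[0.023,0,-0.001],"delta_rot":[0,0,0]},{"travel":[0.0255,0,-0.001],"delta_rot":[0,0,0]},{"travel":[0.0255,0,-0.001],"delta_rot":[0,0,0]}]' && python3 -m inch '[{"travel":[0,0,0],"delta_rot":[0,0,0]},{"travel":[0,0,0],"delta_rot":[0,0,0]},{"travel":[0,0,0],"delta_rot":[0,0,0]},{"travel":[0,0,0],"delta_rot":[0,0,0]},{"travel":[0,0,0],"delta_rot":[0,0,0]},{"travel":[-0.03,0,0],"delta_rot":[0,0,0]},{"travel":[-0.08,0,0],"delta_rot":[0,0,0]},{"travel":[-0.13,0,0],"delta_rot":[0,0,0]},{"travel":[-0.136,0,0],"delta_rot":[0,0,0]},{"travel":[-0.136,0,0],"delta_rot":[0,0,0]}]' -1
python3 - <<'E'
from h import *
go(.4475,-.077,.15,-.133)
E
```

```text
time: 15.0
tool_pos: [0.6305, -0.1262, 0.0157]
tool_rot: [0.708, 0.006, 0.706, -0.006]
wrist_force: [-2.7, 0.0, 3.7]
width: 0.0475
time: 16.25
tool_pos: [0.6302, -0.1261, 0.1519]
tool_rot: [0.708, 0.006, 0.706, -0.006]
wrist_force: [-0.6, 0.0, -1.0]
width: 0.0856
travel [ 0.0014  0.046  -0.1835] rot [0.116 0.003 0.   ]
```

```bash
python3 -m inch '[{"travel":[0,0.012,-0.045],"delta_rot":[0.03,0.003,0]},{"travel":[0,0.024,-0.09],"delta_rot":[0.06,0.003,0]},{"travel":[0,0.035,-0.135],"delta_rot":[0.09,0.003,0]},{"travel":[0,0.046,-0.183],"delta_rot":[0.116,0.003,0]},{"travel":[0.02,0.046,-0.183],"delta_rot":[0.116,0.003,0]},{"travel":[0.05,0.046,-0.183],"delta_rot":[0.116,0.003,0]},{"travel":[0.06,0.046,-0.183],"delta_rot":[0.116,0.003,0]},{"travel":[0.06,0.046,-0.183],"delta_rot":[0.116,0.003,0]},{"travel":[0.06,0.046,-0.183],"delta_rot":[0.116,0.003,0]}]' -1
python3 - <<'E'
from h import *
P=campose("wrist");im=cams.get_image("wrist");cv2.imwrite("pics/w7.png",im);s=r.get_state();print(s["tool_pos"])
for d in models.find_in("solder_reel_mid","wrist")[:2]:
    e=d["extent"];print(np.round(e),d["confidence"],p2w(P,[((e[0]+e[2])/2,(e[1]+e[3])/2)],.045))
th=np.linspace(0,2*np.pi,60)
for c,z in((( 255,200,0),.062),((0,0,255),.015)):
    q=w2p(P,np.c_[.4475+.0275*np.cos(th),-.077+.0275*np.sin(th),0*th+z]).astype(int)
    cv2.polylines(im,[q],True,c,1)
cv2.imwrite("pics/w7o.png",im);go(.4475,-.077,.022,-.133)
E
```

```text
time: 17.38
tool_pos: [0.4486, -0.0772, 0.0917]
tool_rot: [0.706, 0.047, 0.706, -0.047]
wrist_force: [0.4, -1.3, 0.6]
width: 0.0856
[ 0.44878389 -0.07720206  0.09191256]
[264. 208. 388. 344.] 0.78 [[ 0.44811805 -0.07739213]]
travel [ 0.07    0.0001 -0.0014] rot [-0.     0.001  0.001]
```

View pics/w7o.png

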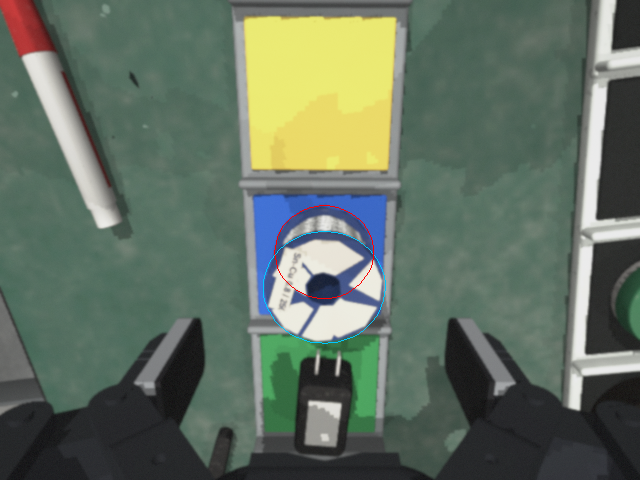

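The overlay of the reel's rims fits the picture: upper rim centre at (324,287), lower at (324,252). Grasping it, with force 60 N.

```bash
python3 -m inch '[{"travel":[0.02,0,-0.001],"delta_rot":[0,0,0]},{"travel":[0.04,0,-0.001],"delta_rot":[0,0,0]},{"travel":[0.06,0,-0.001],"delta_rot":[0,0,0]},{"travel":[0.07,0,-0.001],"delta_rot":[0,0,0]},{"travel":[0.074,0,-0.001],"delta_rot":[0,0,0]},{"travel":[0.074,0,-0.001],"delta_rot":[0,0,0]}]' -1 && python3 -m inch '[{"travel":[0,0,0],"delta_rot":[0,0,0]},{"travel":[0,0,0],"delta_rot":[0,0,0]},{"travel":[0,0,0],"delta_rot":[0,0,0]},{"travel":[0,0,0],"delta_rot":[0,0,0]},{"travel":[0,0,0],"delta_rot":[0,0,0]},{"travel":[0,0,0],"delta_rot":[0,0,0]},{"travel":[-0.01,0,0],"delta_rot":[0,0,0]},{"travel":[-0.03,0,0],"delta_rot":[0,0,0]},{"travel":[-0.07,0,0],"delta_rot":[0,0,0]},{"travel":[-0.11,0,0],"delta_rot":[0,0,0]},{"travel":[-0.125,0,0],"delta_rot":[0,0,0]},{"travel":[-0.125,0,0],"delta_rot":[0,0,0]}]' 1 60
python3 - <<'E'
from h import *
s=r.get_state()
P=campose("wrist");im=cams.get_image("wrist");cv2.imwrite("pics/w8.png",im);print(s["tool_pos"],s["width"])
go(.6321,-.0418,.14,-.017)
E
```

```text
time: 18.23
tool_pos: [0.4482, -0.0773, 0.0183]
tool_rot: [0.706, 0.047, 0.705, -0.047]
wrist_force: [0.3, -0.2, 0.2]
width: 0.0857
time: 19.73
tool_pos: [0.4488, -0.0774, 0.1447]
tool_rot: [0.707, 0.046, 0.704, -0.048]
wrist_force: [0.2, 0.7, -2.9]
width: 0.0535
[ 0.44875873 -0.07737561  0.14473631] 0.05348479629336209
travel [0.0041 0.0594 0.1778] rot [-0.116  0.002  0.001]
```

View pics/w8.png

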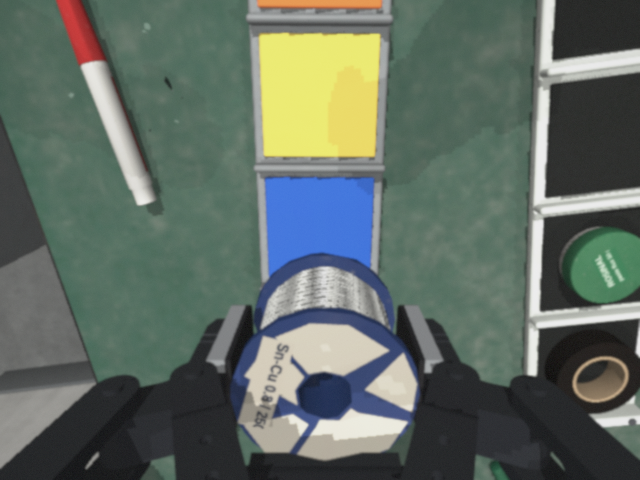

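The reel is held upright (324,390), with tin and tape sitting in places 3 and 4 on the right. Carrying it to place 2.

```bash
python3 -m inch '[{"travel":[0,0.015,0.045],"delta_rot":[-0.03,0,0]},{"travel":[0,0.03,0.09],"delta_rot":[-0.06,0,0]},{"travel":[0,0.045,0.135],"delta_rot":[-0.09,0,0]},{"travel":[0.004,0.059,0.178],"delta_rot":[-0.116,0.002,0.001]},{"travel":[0.004,0.059,0.178],"delta_rot":[-0.116,0.002,0.001]},{"travel":[0.03,0.059,0.178],"delta_rot":[-0.116,0.002,0.001]},{"travel":[0.06,0.059,0.178],"delta_rot":[-0.116,0.002,0.001]},{"travel":[0.09,0.059,0.178],"delta_rot":[-0.116,0.002,0.001]},{"travel":[0.1,0.059,0.178],"delta_rot":[-0.116,0.002,0.001]},{"travel":[0.1,0.059,0.178],"delta_rot":[-0.116,0.002,0.001]},{"travel":[0.1,0.059,0.178],"delta_rot":[-0.116,0.002,0.001]}]'
python3 - <<'E'
from h import *
print(r.get_state()["tool_pos"]);go(.6321,-.0418,.0185,-.017)
E
```

```text
time: 21.15
tool_pos: [0.6331, -0.0425, 0.045]
tool_rot: [0.708, 0.006, 0.706, -0.006]
wrist_force: [-0.2, -0.3, -2.7]
width: 0.0533
[ 0.63310952 -0.04253604  0.04502831]
travel [ 0.0265  0.0007 -0.0011] rot [-0.     0.002  0.   ]
```

```bash
python3 -m inch '[{"travel":[0.01,0,-0.001],"delta_rot":[0,0,0]},{"travel":[0.018,0.001,-0.001],"delta_rot":[0,0.002,0]},{"travel":[0.023,0.001,-0.001],"delta_rot":[0,0.002,0]},{"travel":[0.0265,0.001,-0.001],"delta_rot":[0,0.002,0]},{"travel":[0.0265,0.001,-0.001],"delta_rot":[0,0.002,0]}]' && python3 -m inch '[{"travel":[0,0,0],"delta_rot":[0,0,0]},{"travel":[0,0,0],"delta_rot":[0,0,0]},{"travel":[0,0,0],"delta_rot":[0,0,0]},{"travel":[0,0,0],"delta_rot":[0,0,0]},{"travel":[0,0,0],"delta_rot":[0,0,0]},{"travel":[-0.03,0,0],"delta_rot":[0,0,0]},{"travel":[-0.08,0,0],"delta_rot":[0,0,0]},{"travel":[-0.13,0,0],"delta_rot":[0,0,0]},{"travel":[-0.136,0,0],"delta_rot":[0,0,0]},{"travel":[-0.136,0,0],"delta_rot":[0,0,0]}]' -1
python3 - <<'E'
from h import *
go(.436,-.168,.09,-.21)
E
```

```text
time: 21.78
tool_pos: [0.6319, -0.0415, 0.0192]
tool_rot: [0.707, 0.006, 0.707, -0.006]
wrist_force: [-3.2, 1.2, 4.1]
width: 0.0533
time: 23.02
tool_pos: [0.632, -0.0414, 0.1554]
tool_rot: [0.707, 0.006, 0.707, -0.006]
wrist_force: [-0.1, -1.1, -1.0]
width: 0.0851
travel [ 0.0654 -0.1299 -0.1938] rot [0.193 0.    0.   ]
```

```bash
python3 -m inch '[{"travel":[0,-0.03,-0.045],"delta_rot":[0.05,0,0]},{"travel":[0,-0.06,-0.09],"delta_rot":[0.1,0,0]},{"travel":[0,-0.09,-0.135],"delta_rot":[0.15,0,0]},{"travel":[0.01,-0.12,-0.18],"delta_rot":[0.193,0,0]},{"travel":[0.03,-0.13,-0.194],"delta_rot":[0.193,0,0]},{"travel":[0.05,-0.13,-0.194],"delta_rot":[0.193,0,0]},{"travel":[0.065,-0.13,-0.194],"delta_rot":[0.193,0,0]},{"travel":[0.065,-0.13,-0.194],"delta_rot":[0.193,0,0]},{"travel":[0.065,-0.13,-0.194],"delta_rot":[0.193,0,0]}]' -1
python3 - <<'E'
from h import *
P=campose("wrist");im=cams.get_image("wrist");cv2.imwrite("pics/w9.png",im);s=r.get_state();print(s["tool_pos"])
for d in models.find_in("adapter_mid","wrist")[:2]:
    e=d["extent"];print(np.round(e),d["confidence"],p2w(P,[((e[0]+e[2])/2,(e[1]+e[3])/2)],.028))
a=.21;ay=np.array([np.sin(a),np.cos(a)]);ax=np.array([np.cos(a),-np.sin(a)]);m=np.array([.4373,-.163])
for z,c in((.041,(255,255,0)),(.015,(0,0,255))):
    q=[np.r_[m+ax*u+ay*v,z] for u,v in((-.016,-.032),(.016,-.032),(.016,.02),(-.016,.02))]
    cv2.polylines(im,[w2p(P,q).astype(int)],True,c,1)
cv2.imwrite("pics/w9o.png",im);go(.436,-.168,.018,-.21)
E
```

```text
time: 24.15
tool_pos: [0.4354, -0.1678, 0.0899]
tool_rot: [0.703, 0.074, 0.704, -0.074]
wrist_force: [-0.9, -0.5, -0.1]
width: 0.0856
[ 0.43581569 -0.16800173  0.0903471 ]
[297. 195. 358. 319.] 0.64 [[ 0.43642429 -0.16440677]]
travel [ 0.0726  0.0002 -0.0001] rot [0. 0. 0.]
```

View pics/w9o.png

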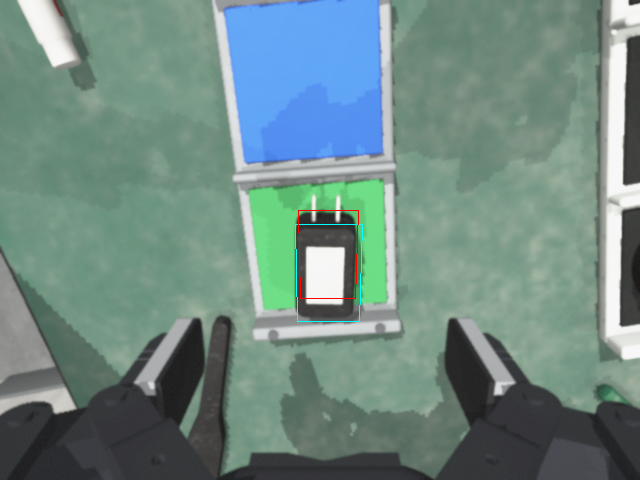

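The overlay matches the adapter (block 297–359, 211–321; prongs up). A dark brush handle at (222,325) lies near the left finger, so I'll check the clearance.

Run:
```python
from h import *
P=campose("wrist");s=r.get_state();A=Ro.from_quat(s["tool_rot"],scalar_first=True).as_matrix()
for p in((215,320),(231,320),(228,370),(222,440)):
    w=np.r_[p2w(P,[p],.01)[0],.01]; print(p,np.round(w,4),"tool y,z mm",np.round(((w-s["tool_pos"])@A)[1:]*1000,1))
```

```text
(215, 320) [ 0.362 -0.197  0.01 ] tool y,z mm [-43.6 -66.5]
(231, 320) [ 0.3713 -0.199   0.01  ] tool y,z mm [-43.7 -56.9]
(228, 370) [ 0.3599 -0.2324  0.01  ] tool y,z mm [-78.7 -61.2]
(222, 440) [ 0.3411 -0.2837  0.01  ] tool y,z mm [-132.8  -68.8]
```

The brush is over 30 mm from the finger's path, so it is clear.

```bash
python3 -m inch '[{"travel":[0.02,0,0],"delta_rot":[0,0,0]},{"travel":[0.04,0,0],"delta_rot":[0,0,0]},{"travel":[0.06,0,0],"delta_rot":[0,0,0]},{"travel":[0.07,0,0],"delta_rot":[0,0,0]},{"travel":[0.072,0,0],"delta_rot":[0,0,0]},{"travel":[0.072,0,0],"delta_rot":[0,0,0]}]' -1 && python3 -m inch '[{"travel":[0,0,0],"delta_rot":[0,0,0]},{"travel":[0,0,0],"delta_rot":[0,0,0]},{"travel":[0,0,0],"delta_rot":[0,0,0]},{"travel":[0,0,0],"delta_rot":[0,0,0]},{"travel":[0,0,0],"delta_rot":[0,0,0]},{"travel":[0,0,0],"delta_rot":[0,0,0]},{"travel":[0,0,0],"delta_rot":[0,0,0]},{"travel":[-0.01,0,0],"delta_rot":[0,0,0]},{"travel":[-0.04,0,0],"delta_rot":[0,0,0]},{"travel":[-0.08,0,0],"delta_rot":[0,0,0]},{"travel":[-0.12,0,0],"delta_rot":[0,0,0]},{"travel":[-0.12,0,0],"delta_rot":[0,0,0]}]' 1 50
python3 - <<'E'
from h import *
s=r.get_state()
P=campose("wrist");im=cams.get_image("wrist");cv2.imwrite("pics/w10.png",im);print(s["tool_pos"],s["width"],s["wrist_force"])
print([(np.round(d["extent"]),d["confidence"]) for d in models.find_in("adapter_mid","wrist")[:2]])
go(.6336,.038,.138,-.017)
E
```

```text
time: 25.0
tool_pos: [0.4365, -0.1683, 0.019]
tool_rot: [0.704, 0.074, 0.703, -0.074]
wrist_force: [0.1, 0.4, -0.5]
width: 0.0855
time: 26.5
tool_pos: [0.4384, -0.1694, 0.1423]
tool_rot: [0.706, 0.073, 0.701, -0.075]
wrist_force: [0.6, 1.1, -0.1]
width: 0.0309
[ 0.43844337 -0.16939281  0.14225348] 0.030851505633333443 [ 0.59187605  1.08546566 -0.09374912]
[(array([277., 237., 372., 412.]), 0.56), (array([578.,  48., 640., 143.]), 0.37)]
travel [0.0014 0.2428 0.1501] rot [-0.193  0.002  0.001]
```

View pics/w10.png

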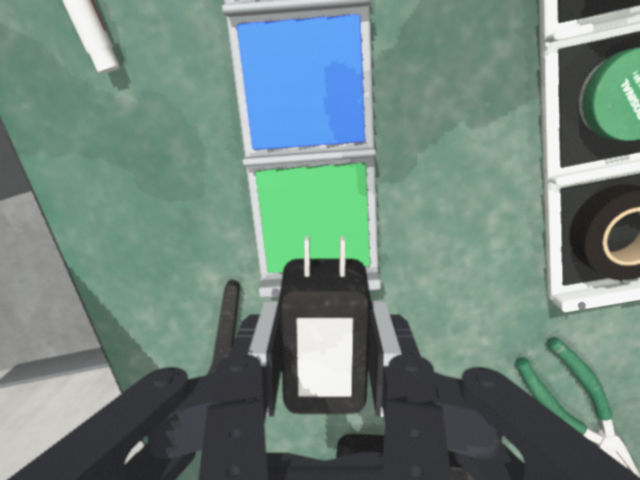

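The adapter is held straight, 280–370 across, prongs up. Carrying it to place 1.

```bash
python3 -m inch '[{"travel":[0,0.045,0.028],"delta_rot":[-0.04,0,0]},{"travel":[0,0.09,0.056],"delta_rot":[-0.08,0,0]},{"travel":[0,0.14,0.087],"delta_rot":[-0.12,0,0]},{"travel":[0,0.19,0.118],"delta_rot":[-0.16,0,0]},{"travel":[0.001,0.243,0.15],"delta_rot":[-0.193,0.002,0.001]},{"travel":[0.001,0.243,0.15],"delta_rot":[-0.193,0.002,0.001]},{"travel":[0.03,0.243,0.15],"delta_rot":[-0.193,0.002,0.001]},{"travel":[0.06,0.243,0.15],"delta_rot":[-0.193,0.002,0.001]},{"travel":[0.09,0.243,0.15],"delta_rot":[-0.193,0.002,0.001]},{"travel":[0.097,0.243,0.15],"delta_rot":[-0.193,0.002,0.001]},{"travel":[0.097,0.243,0.15],"delta_rot":[-0.193,0.002,0.001]},{"travel":[0.097,0.243,0.15],"delta_rot":[-0.193,0.002,0.001]}]'
python3 - <<'E'
from h import *
print(r.get_state()["tool_pos"]);go(.6336,.038,.0193,-.017)
E
```

```text
time: 28.1
tool_pos: [0.6344, 0.0379, 0.0435]
tool_rot: [0.708, 0.006, 0.707, -0.006]
wrist_force: [0.2, -0.2, -0.9]
width: 0.031
[0.63437431 0.03786558 0.04345333]
travel [ 0.0242  0.0001 -0.0008] rot [0.    0.001 0.   ]
```

```bash
python3 -m inch '[{"travel":[0.01,0,-0.001],"delta_rot":[0,0,0]},{"travel":[0.018,0,-0.001],"delta_rot":[0,0,0]},{"travel":[0.022,0,-0.001],"delta_rot":[0,0,0]},{"travel":[0.0245,0,-0.001],"delta_rot":[0,0,0]},{"travel":[0.0245,0,-0.001],"delta_rot":[0,0,0]}]' && python3 -m inch '[{"travel":[0,0,0],"delta_rot":[0,0,0]},{"travel":[0,0,0],"delta_rot":[0,0,0]},{"travel":[0,0,0],"delta_rot":[0,0,0]},{"travel":[0,0,0],"delta_rot":[0,0,0]},{"travel":[0,0,0],"delta_rot":[0,0,0]},{"travel":[0,0,0],"delta_rot":[0,0,0]},{"travel":[-0.03,0,0],"delta_rot":[0,0,0]},{"travel":[-0.08,0,0],"delta_rot":[0,0,0]},{"travel":[-0.13,0,0],"delta_rot":[0,0,0]},{"travel":[-0.18,0,0],"delta_rot":[0,0,0]},{"travel":[-0.23,0,0],"delta_rot":[0,0,0]}]' -1 && python3 -m inch '[{"travel":[-0.05,-0.02,-0.04],"delta_rot":[0,0,0]},{"travel":[-0.05,-0.02,-0.08],"delta_rot":[0,0,0]},{"travel":[-0.05,-0.02,-0.1],"delta_rot":[0,0,0]},{"travel":[-0.05,-0.02,-0.1],"delta_rot":[0,0,0]},{"travel":[-0.05,-0.02,-0.1],"delta_rot":[0,0,0]},{"travel":[-0.05,-0.02,-0.1],"delta_rot":[0,0,0]}]'
python3 - <<'E'
from h import *
P=campose("wrist");im=cams.get_image("wrist");print(r.get_state()["tool_pos"])
th=np.linspace(0,2*np.pi,60)
def near(c,z): print
C=[(.6337,.043),(.6321,-.0418),(.6309,-.1263),(.6296,-.211)]
for (x,y),R,h in zip(C,(0,.0275,.025,.0305),(.041,.062,.033,.034)):
    q=[(x-.036,y-.036,.015),(x+.036,y-.036,.015),(x+.036,y+.036,.015),(x-.036,y+.036,.015)]
    cv2.polylines(im,[w2p(P,q).astype(int)],True,(0,255,255),1)
    q=np.c_[x+R*np.cos(th),y+R*np.sin(th),0*th+h] if R else [(x-.016,y-.032,h),(x+.016,y-.032,h),(x+.016,y+.02,h),(x-.016,y+.02,h)]
    cv2.polylines(im,[w2p(P,q).astype(int)],True,(0,0,255),1)
cv2.imwrite("pics/w11.png",im)
for n,z,i in[("tape_roll_mid",.0245,3),("green_tin_mid",.024,2),("solder_reel_mid",.0385,1),("adapter_mid",.028,0)]:
    for d in models.find_in(n,"wrist")[:3]:
        e=d["extent"];print(n,np.round(e),round(d["confidence"],2),"off mm",np.round(1000*(p2w(P,[((e[0]+e[2])/2,(e[1]+e[3])/2)],z)-C[i]),1))
E
```

```text
time: 28.72
tool_pos: [0.6331, 0.038, 0.0195]
tool_rot: [0.707, 0.006, 0.707, -0.006]
wrist_force: [-2.5, 0.4, 6.2]
width: 0.0308
time: 30.1
tool_pos: [0.6326, 0.038, 0.2512]
tool_rot: [0.707, 0.006, 0.707, -0.006]
wrist_force: [1.0, 1.1, -0.7]
width: 0.0855
time: 30.85
tool_pos: [0.5331, 0.0197, 0.3008]
tool_rot: [0.707, 0.006, 0.707, -0.006]
wrist_force: [0.7, 0.0, 0.0]
width: 0.0853
[0.53305074 0.01966818 0.30075996]
tape_roll_mid [286.   2. 338.  20.] 0.9 off mm [[-105.6  387.4]]
tape_roll_mid [386. 353. 437. 404.] 0.7 off mm [[ 2.4 -0.9]]
tape_roll_mid [ 50.   0. 123.  35.] 0.61 off mm [[-305.7  384.3]]
solder_reel_mid [389. 214. 460. 277.] 0.68 off mm [[1.6 0.4]]
solder_reel_mid [406. 126. 447. 193.] 0.46 off mm [[-1.5 87.2]]
adapter_mid [405. 128. 444. 192.] 0.72 off mm [[-2.7  1.4]]
```

View pics/w11.png

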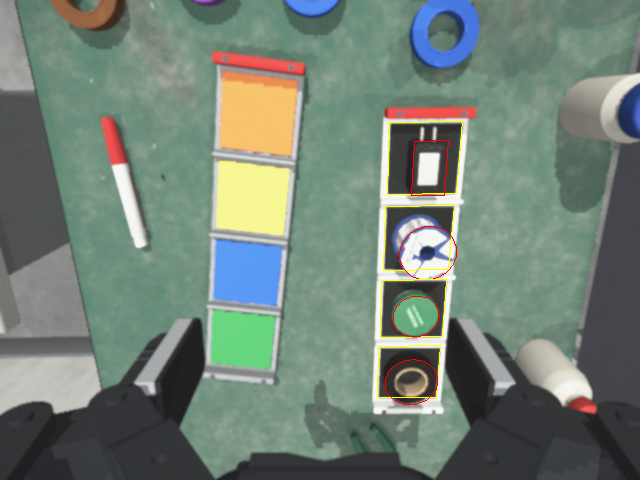

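The final view shows the adapter (428,165), reel (427,250), tin (415,315) and tape (410,382) centred on their black mats. All grey places are empty and the arm is clear.

```bash
python3 -c "from rig import sign_off; print(sign_off())"
```

```text
the job is handed in; nothing more can be done
None
```

I moved all four supplies into the white rack in reverse order and handed the job in at about 31 s robot time. No verdict was reported.

| Place (from the red end) | Grey rack, before | White rack, after |
|---|---|---|
| 1 | tape roll | adapter |
| 2 | green tin | solder reel |
| 3 | solder reel | green tin |
| 4 | adapter | tape roll |

- **Placing:** the last wrist view showed each thing upright on its black mat. The networks put the tape, reel and adapter within 3 mm of their place centres. They missed the tin in that view, so I judged it only by an overlay of its expected outline, which matched.
- **Low-confidence report:** one network also reported a second solder reel at the adapter's position (confidence 0.46). The picture shows that is the adapter.
- **Forces and clearance:** no wrist-force reading I took went above about 8 N. The gripper was open and the arm clear when I handed in. The coloured tape look-alikes were not touched.

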